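# Make up two parts orders at the counter

### The job

Make up the two orders waiting on the parts counter: the wheel-hub kit in the three-compartment tray is the large bearing, the small bearing and the grease cap, and the oil-change kit in the two-compartment tray is the short oil filter and the drain plug. Give every part a compartment to itself, set down (not dropped) flat on the tray floor and the same way up as it stands now. Leave the tall oil filter and the grease tub where they are.

Things in the scene. Friction and masses are not known exactly. Their poses are not given: they have to be found in the camera images.
- large_bearing_mid (a point): Large ball bearing lying flat on the counter: bright steel ring with dark shields, 62 mm outside diameter, 30 mm open bore, 18 mm high, 210 g. This point is its centre, on the axis and half-way up; z is its axis, up.
- small_bearing_mid (a point): Small ball bearing lying flat on the counter: as the large one but 46 mm outside diameter, 20 mm open bore, 15 mm high, 110 g. This point is its centre, on the axis and half-way up; z is its axis, up.
- grease_cap_mid (a point): Hub grease cap, pressed bright metal, standing dome up: flange of 52 mm diameter and 4 mm height at the bottom, round wall of 46 mm diameter up to 24 mm, then a small crown of 30 mm diameter to the top at 30 mm; no hole; 80 g. This point is on the axis, 15 mm above its underside; z up.
- short_filter_mid (a point): Short spin-on oil filter, white painted canister standing with its closed, fluted end up: 64 mm diameter, 64 mm high, 260 g. This point is on the axis, half-way up (32 mm); z up.
- drain_plug_mid (a point): Sump drain plug standing on its hexagon head, threaded shank up: dark hexagon 28 mm across corners and 12 mm high, flange of 34 mm diameter from 12 to 16 mm with a thin copper washer on it, bright shank of 20 mm diameter from 16 mm to the top at 38 mm; 100 g. This point is on the axis, half-way up (19 mm); z up.
- tray3: three-compartment grey plastic picking tray, open on top, fixed to the counter; outside 138 x 262 x 32 mm high. Origin: centre of its underside; x runs along the 138 mm side, y along the 262 mm side, z up. Walls and floor 4 mm; dividers 28 mm high from the counter (walls 32). Its three equal compartments lie side by side along y, each 130 mm (x) by 82 mm (y) inside, centred at x = 0 and y = -86, 0 and +86 mm; compartment floor 4 mm above the counter. For the wheel-hub kit.
- tray2: two-compartment grey plastic picking tray, open on top, fixed to the counter; outside 138 x 176 x 32 mm high. Origin: centre of its underside; x runs along the 138 mm side, y along the 176 mm side, z up. Walls and floor 4 mm; dividers 28 mm high from the counter (walls 32). Its two equal compartments lie side by side along y, each 130 mm (x) by 82 mm (y) inside, centred at x = 0 and y = -43 and +43 mm; compartment floor 4 mm above the counter. For the oil-change kit.
- tall_filter_mid (a point): Tall spin-on oil filter, the same white canister and 64 mm diameter as the short one but 104 mm high, 400 g, standing loose at one end of the row of parts: not ordered, must stay. This point is on the axis, half-way up (52 mm); z up.
- grease_tub_mid (a point): Closed black tub of grease with a white lid, 76 mm diameter, 58 mm high, 450 g, standing loose at the other end of the row: must stay. This point is on the axis, half-way up (29 mm); z up.
Mind the look-alikes: they are no part of the job. What is shaped like the part that bears short_filter_mid but blue or yellow is not meant.

How it is judged:
At the end, for the whole second after the job is handed in: Bearings and grease cap in the three-compartment tray, short filter and drain plug in the two-compartment one: each alone and wholly inside its compartment, on the floor (height within 4 mm), upright as at the start within 0.12 rad, released, at rest (x of large_bearing_mid in the frame of tray3 between -0.037 and 0.037 m and z of large_bearing_mid in the frame of tray3 between 0.009 and 0.017 m and angle between each of large_bearing_mid, small_bearing_mid, grease_cap_mid, short_filter_mid, drain_plug_mid's own z axis and vertical below 0.12 rad and linear speed of each of large_bearing, small_bearing, grease_cap, short_filter, drain_plug below 0.02 m/s and angular speed of each of large_bearing, small_bearing, grease_cap, short_filter, drain_plug below 0.2 rad/s and x of small_bearing_mid in the frame of tray3 between -0.045 and 0.045 m and z of small_bearing_mid in the frame of tray3 between 0.0075 and 0.0155 m and x of grease_cap_mid in the frame of tray3 between -0.042 and 0.042 m and z of grease_cap_mid in the frame of tray3 between 0.015 and 0.023 m and (y of large_bearing_mid in the frame of tray3 between -0.127 and -0.045 m or y of small_bearing_mid in the frame of tray3 between -0.127 and -0.045 m or y of grease_cap_mid in the frame of tray3 between -0.127 and -0.045 m) and (y of large_bearing_mid in the frame of tray3 between -0.041 and 0.041 m or y of small_bearing_mid in the frame of tray3 between -0.041 and 0.041 m or y of grease_cap_mid in the frame of tray3 between -0.041 and 0.041 m) and (y of large_bearing_mid in the frame of tray3 between 0.045 and 0.127 m or y of small_bearing_mid in the frame of tray3 between 0.045 and 0.127 m or y of grease_cap_mid in the frame of tray3 between 0.045 and 0.127 m) and x of short_filter_mid in the frame of tray2 between -0.036 and 0.036 m and z of short_filter_mid in the frame of tray2 between 0.032 and 0.04 m and x of drain_plug_mid in the frame of tray2 between -0.051 and 0.051 m and z of drain_plug_mid in the frame of tray2 between 0.019 and 0.027 m and (y of short_filter_mid in the frame of tray2 between -0.084 and -0.002 m or y of drain_plug_mid in the frame of tray2 between -0.084 and -0.002 m) and (y of short_filter_mid in the frame of tray2 between 0.002 and 0.084 m or y of drain_plug_mid in the frame of tray2 between 0.002 and 0.084 m)); the robot touches nothing.
It fails at once if the tall oil filter is shifted by more than 15 mm or tipped (distance of tall_filter_mid from where it was at the start of the episode above 0.015 m or angle between tall_filter_mid's own z axis and vertical above 0.2 rad).
It fails at once if the grease tub is shifted by more than 15 mm or tipped (distance of grease_tub_mid from where it was at the start of the episode above 0.015 m or angle between grease_tub_mid's own z axis and vertical above 0.2 rad).
It fails at once if an ordered part is dropped: it moves faster than 0.8 m/s with no finger on it (a fall of over about 30 mm) ((linear speed of large_bearing above 0.8 m/s and contact force between large_bearing and the fingers below 0.01 N) or (linear speed of small_bearing above 0.8 m/s and contact force between small_bearing and the fingers below 0.01 N) or (linear speed of grease_cap above 0.8 m/s and contact force between grease_cap and the fingers below 0.01 N) or (linear speed of short_filter above 0.8 m/s and contact force between short_filter and the fingers below 0.01 N) or (linear speed of drain_plug above 0.8 m/s and contact force between drain_plug and the fingers below 0.01 N)).
It also fails if it takes over 128 s, if anything falls off the work surface, if the arm or the gripper's body presses on something with over 40 N, if the wrist force passes 120 N, or if a joint passes its speed limit or range.

### The arm

A 7-joint arm with a two-finger parallel gripper is mounted at the origin on the work surface. World frame = base frame: x ahead of the robot, y to its left, z up, the work surface at z = 0. Lengths are in m, angles in rad, forces in N, time in s.
With the tool pointing down it reaches from about 0.425 to 0.875 m from the base axis. Payload 4.7 kg.
Tool frame: the origin (TCP) lies on the centre line of the jaws, within the pads' length; the fingertips stand 14 mm ahead of it and the grasp point (between the pads) lies 5 mm behind it; z points along the fingers, y is the direction in which the jaws open and shut (so a half turn about z gives the same grasp; the last joint's range is limited). The gripper opens to 87 mm and grips with 3 to 60 N. Pads are 19 mm wide; open, the fingers measure 117 mm over their backs; the gripper's body (75 mm by 190 mm) begins 51 mm behind the grasp point.
Start: joints at [1.124, 0.321, -0.07, 1.45, 0.023, 1.371, -0.057], TCP at [0.289, -0.582, 0.237] pointing down, gripper open.
Joint ranges: [-2.86, 2.86], [-0.3, 2.09], [-1.38, 1.24], [0.06, 2.45], [-1.56, 4.7], [0.09, 2.05], [-2.69, 2.69]. Speed limits (rad/s): [2.57, 2.57, 3.14, 3.14, 3.14, 3.14, 3.14].

### API

Orientations are given as a rotation vector (axis times angle).
In Python, from bench import ctrl gives the robot as it stands. The module is installed in compiled form; this text tells all that it offers.
- The arm moves only by the tool step_arm, never from a script. Its argument "plan" is a list of rows, each a list of 3 entries, a list of its own where there are three numbers: the turn, a rotation vector about the tool's x, y, z in rad, then the shift along the tool's x, y, z in m, then the closure in counts, from 0 (fully open) to 255 (shut). In form: [[[rx, ry, rz], [x, y, z], hand], ...]. A call has exactly 10 rows; each row is the pose to reach, as a shift and turn from the pose commanded when the call began, along the tool's axes at that moment; what a row does not reach only later rows make up. A row lasts 1/8 s, in which the tool goes at most 62.5 mm and 10.7 degrees, less where a joint would pass 70% of its speed; a pose out of reach is approached as far as the arm can. A call with a gripper value outside its range is refused whole. The fingers move at their own pace and stop on an object; "squeeze" is the grip in N (left out, the last holds). Time passes only in rows, so rows that repeat a pose let the fingers close, or fill a call up. It gives the time, the measured TCP pose, the force and the opening at its end, in the units of the state.
- ctrl.get_state(): the state, without advancing time (a new reading comes with each control period).
- ctrl.get_image(name): name is "scene" or "top" or "wrist"; returns the picture (480x640x3 uint8, red, green, blue); there is no depth.
- ctrl.calibration(name): a dict with "fov_y" (degrees; the focal length in pixels is half the picture's height over the tangent of half this angle, whatever the lens; pixels are square), "cx", "cy" (the principal point, pixels), "k1" (the pictures are not rectified: a ray, as slopes to the right and down, at radius r is drawn at 1 + k1 r^2 times it, then the intrinsics apply), "rvec" (rotation vector, rad) and "tvec" (3), from world to camera coordinates, as OpenCV has them. Camera axes: x right, y down, z forward; pixel columns grow to the right and rows downward; lengths in m; the calibration is good to about 2 mm. A picture is of the moment at which its call begins: read the wrist's pose just before it. calibration takes no time and is no camera call; for the wrist camera it gives the pose at the moment of the call.
- ctrl.close_job(): hands the job in, once; it reports no verdict.
Trained networks look in the newest picture that a camera, given by its name, has taken for a name from the list of things; names that differ only in an ending like _2 or _b are one class to them, and where a whole thing is asked for, a point or a joint stands for the part that bears it (a point fixed in the world has none). Each returns a list of dicts, best first, with "score" (0 to 1); they miss things now and then, are a little off and sometimes report something else, mostly with a low value. They report only what shows in the picture. A call takes as long as a camera call. They do not tell look-alikes from the thing itself.
- ctrl.cut_out(camera, label): "pixels" (480x640 bool, what is visible of it) and "rect" ([left, top, width, height] in pixels, round what is visible of it).
The state is a dict: "time": time; "joint_positions": joint angles; "qd": joint speeds; "joint_torque": joint torques, N m; "position": TCP position; "tool_rot": TCP orientation; "ft_force": force on the tool from outside, world axes, zero at the start; "torque": the same for the moment, N m; "grip_width": opening from 0.0 (shut) to 1.0 (fully open).
Only numpy, scipy, OpenCV 4.12 (cv2) and the standard library are available. Lean on these libraries where they do the work, as an engineer would, in place of code of your own. Each camera call takes 0.05 s, during which the arm holds its last target.

## Working session

There is one attempt and no reset: what is moved stays moved. The work goes in short steps, Python scripts to look and compute and a tool call to move; the robot and the scene stay as the last step left them, time stands still between calls to the robot, and variables do not carry over. Pictures are saved under pics/ and viewed, and the job is handed in when it is done.

Besides the shell and the picture viewer there is one more tool, called after ">>>" as name(argument=value, ...), one argument or row to a line, values as JSON. step_arm: Moves the arm, as the interface text tells. Its arguments: {"type":"object","properties":{"plan":{"type":"array"},"squeeze":{"type":"number"}},"required":["plan"]}

```bash
mkdir -p pics; ls
python3 - <<'E'
from bench import ctrl
import cv2
s=ctrl.get_state()
for k,v in s.items(): print(k,v)
for n in ["scene","top","wrist"]:
    print(n,ctrl.calibration(n))
    cv2.imwrite(f"pics/{n}0.png",ctrl.get_image(n)[:,:,::-1])
E
```

```text
pics
time 0.0
joint_positions [ 1.12410742  0.32182593 -0.07009843  1.45166521  0.02260398  1.37078257
 -0.05687338]
qd [ 0.00074536  0.00214327  0.0010974   0.00031647 -0.00031348  0.00119649
 -0.00138936]
joint_torque [-6.54580867e-05 -4.91294789e+01 -4.04130695e-01 -3.12522089e+01
 -6.39413833e-02  4.38973715e-02  1.72577943e-04]
position [ 0.28875811 -0.58176006  0.2354646 ]
tool_rot [-3.05678382e+00 -7.17111732e-01  8.25839608e-04]
ft_force [ 0.18934193 -0.67303731  0.03886656]
torque [0.02848246 0.01454447 0.02886717]
grip_width 0.9972966012660408
scene {'fov_y': 49.33179136159793, 'cx': 320.3511186920166, 'cy': 245.2778911561981, 'k1': 0.03279160277813434, 'rvec': array([ 1.10068576,  2.27353726, -1.14274026]), 'tvec': array([ 0.29319051, -0.15853236,  1.39148144])}
top {'fov_y': 50.73784936200538, 'cx': 321.73385523115456, 'cy': 236.79717423259422, 'k1': 0.0031975140586838285, 'rvec': array([ 2.16567897, -2.13339655,  0.14522948]), 'tvec': array([0.00631382, 0.48464217, 1.35421045])}
wrist {'fov_y': 65.50047326360314, 'cx': 329.65554201416796, 'cy': 232.79978416137345, 'k1': -0.0393192968090324, 'rvec': array([-2.43767775,  1.51127459,  0.23861562]), 'tvec': array([-0.6497057 , -0.03784855,  0.39042965])}
```

View pics/top0.png

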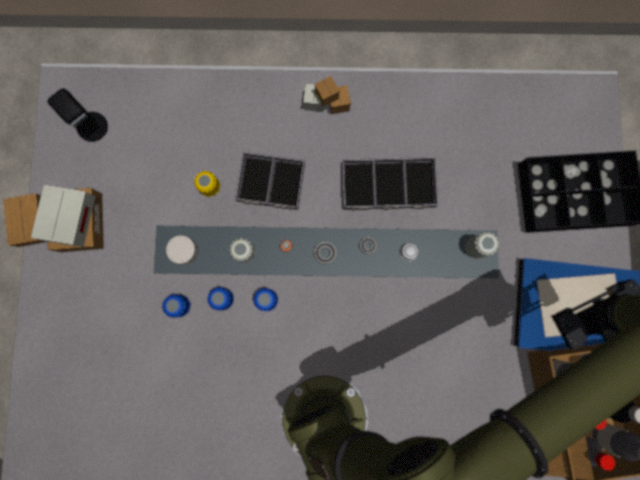

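View pics/scene0.png

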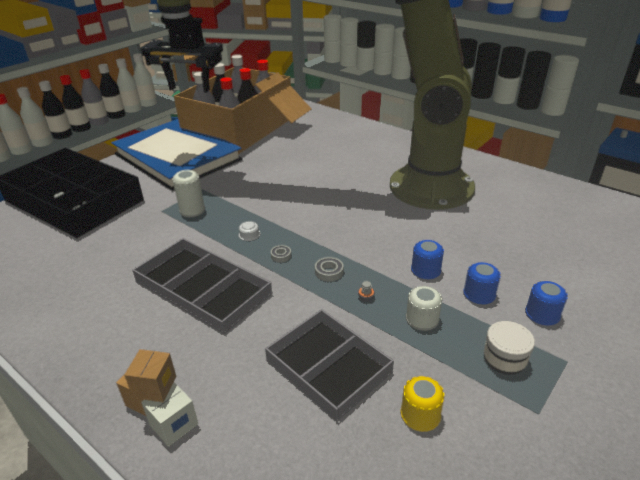

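View pics/wrist0.png

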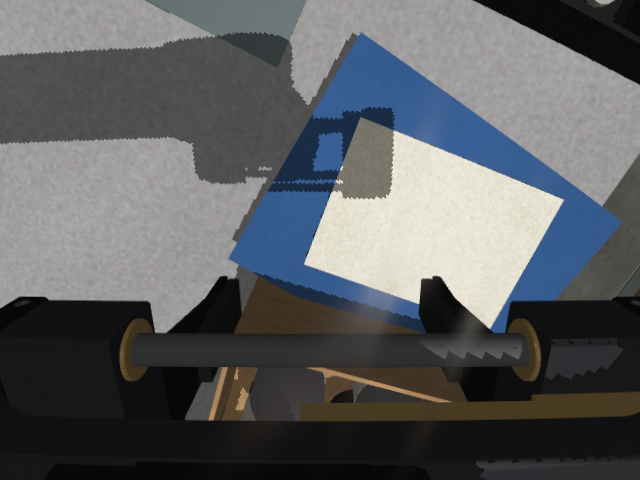

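The top picture shows the row on the strip, from left to right:

| Part | Pixel |
|---|---|
| Tub | (180,250) |
| White short filter | (241,250) |
| Drain plug | (286,246) |
| Large bearing | (325,253) |
| Small bearing | (369,245) |
| Grease cap | (410,252) |
| Tall filter | (485,243) |

Tray2 is at (270,181) and tray3 at (389,183). The short filter could be confused with the blue ones at (175,305), (220,298) and (265,299), the yellow one at (206,183), or the tall filter at (485,243). The white one at (241,250) is the one I want.

```bash
cat > h.py <<'E'
import numpy as np, cv2
from scipy.optimize import least_squares
from scipy.spatial.transform import Rotation as R
def proj(P,c):
    P=np.atleast_2d(P); q=P@R.from_rotvec(np.ravel(c['rvec'])).as_matrix().T+np.ravel(c['tvec'])
    s=q[:,:2]/q[:,2:]; r2=(s**2).sum(1,keepdims=True); f=240/np.tan(np.radians(c['fov_y'])/2)
    return s*(1+c['k1']*r2)*f+[c['cx'],c['cy']]
def back(uv,c,z):
    g=lambda p: proj([p[0],p[1],z],c)[0]-uv
    return least_squares(g,[0.6,0.]).x
def cyl(xy,prof):
    a=np.linspace(0,2*np.pi,48,endpoint=False)
    return np.vstack([np.c_[xy[0]+d/2*np.cos(a),xy[1]+d/2*np.sin(a),0*a+z] for d,z in prof])
def hullstat(P,c):
    h=cv2.convexHull(proj(P,c).astype(np.float32)*16)/16
    m=cv2.moments(h); return np.array([m['m10']/m['m00'],m['m01']/m['m00']]),m['m00'],h
PROF=dict(large_bearing_mid=[(.062,0),(.062,.018)],small_bearing_mid=[(.046,0),(.046,.015)],
 grease_cap_mid=[(.052,0),(.052,.004),(.046,.024),(.03,.030)],
 short_filter_mid=[(.064,0),(.064,.064)],tall_filter_mid=[(.064,0),(.064,.104)],
 drain_plug_mid=[(.028,0),(.034,.012),(.034,.016),(.02,.038)],grease_tub_mid=[(.076,0),(.076,.058)])
def fitpart(name,ms):  # ms list of (centroid,calib)
    f=lambda p: np.concatenate([hullstat(cyl(p,PROF[name]),c)[0]-m for m,c in ms])
    r=least_squares(f,back(ms[0][0],ms[0][1],.02),diff_step=1e-4); return r.x,r.fun
def maskstat(m):
    h=m.astype(np.uint8); cs,_=cv2.findContours(h,cv2.RETR_EXTERNAL,cv2.CHAIN_APPROX_NONE)
    c=cv2.convexHull(max(cs,key=len)); M=cv2.moments(c)
    return np.array([M['m10']/M['m00'],M['m01']/M['m00']]),M['m00']
E
python3 - <<'E'
from bench import ctrl
from h import *
import pickle
ims={n:ctrl.get_image(n) for n in("top","scene")}
cal={n:ctrl.calibration(n) for n in ims}
out={}
for n in PROF:
    ms={}
    for cam in ims:
        for k,d in enumerate(ctrl.cut_out(cam,n)[:5]):
            c,a=maskstat(d['pixels'])
            print(n,cam,round(d['score'],2),c.round(1),a, d['rect'], ims[cam][int(c[1]),int(c[0])])
            out[n,cam,k]=(d['score'],d['pixels'])
for n in("tray3","tray2"):
    for cam in ims:
        for k,d in enumerate(ctrl.cut_out(cam,n)[:3]):
            c,a=maskstat(d['pixels']); print(n,cam,round(d['score'],2),c.round(1),a,d['rect']); out[n,cam,k]=(d['score'],d['pixels'])
pickle.dump((out,cal,ims),open("m.pkl","wb"))
print(ctrl.get_state()['time'])
E
```

```text
large_bearing_mid top 0.88 [324.1 252.3] 359.5 [316.7, 241.5, 18.9, 23.5] [ 92  98 103]
large_bearing_mid scene 0.85 [328.8 268.9] 564.5 [316.8, 255.0, 28.6, 25.2] [71 77 76]
small_bearing_mid top 0.74 [367.5 244.9] 203.0 [361.6, 235.8, 16.4, 19.5] [ 94 100 105]
small_bearing_mid top 0.56 [285.3 245. ] 85.0 [278.1, 240.4, 13.1, 8.0] [141 139 134]
small_bearing_mid top 0.39 [181.2 249.3] 706.0 [165.0, 234.8, 30.6, 33.0] [187 179 170]
small_bearing_mid scene 0.77 [280.7 253.2] 295.0 [271.0, 244.0, 21.4, 18.2] [ 98 101  94]
grease_cap_mid top 0.81 [408.7 251.3] 221.0 [400.2, 241.3, 17.2, 18.5] [189 185 189]
grease_cap_mid scene 0.78 [248.6 230.9] 320.0 [238.0, 219.9, 21.2, 19.3] [216 217 212]
short_filter_mid top 0.96 [241.7 250.1] 467.0 [229.8, 236.7, 23.2, 27.4] [112 115 116]
short_filter_mid top 0.91 [265.3 299.1] 426.0 [254.8, 288.3, 20.4, 21.9] [114 122 119]
short_filter_mid top 0.81 [206.2 182.7] 493.5 [194.8, 168.7, 25.0, 26.6] [109 113 112]
short_filter_mid top 0.67 [220.3 297.8] 458.5 [210.3, 285.8, 23.0, 22.6] [108 112 114]
short_filter_mid top 0.55 [175.6 305.2] 509.5 [163.0,
[... 1170 characters left out ...]
70]
grease_tub_mid scene 0.89 [508.3 346.9] 1992.0 [484.6, 322.0, 50.8, 51.6] [210 205 187]
grease_tub_mid scene 0.36 [188.6 193.5] 1172.5 [172.7, 167.6, 29.0, 51.4] [116 118 107]
tray3 top 0.8 [389.  182.9] 4722.5 [341.9, 157.7, 95.4, 53.9]
tray3 top 0.62 [269.5 180. ] 3116.0 [234.6, 151.4, 68.8, 56.4]
tray3 scene 0.79 [203.3 283.9] 7137.5 [136.0, 240.1, 136.9, 91.3]
tray3 scene 0.76 [329.2 362.8] 7917.0 [264.9, 309.8, 128.4, 110.7]
tray2 top 0.8 [389.  182.9] 4722.5 [341.9, 157.7, 95.4, 53.9]
tray2 top 0.62 [269.5 180. ] 3116.0 [234.6, 151.4, 68.8, 56.4]
tray2 scene 0.79 [203.3 283.9] 7137.5 [136.0, 240.1, 136.9, 91.3]
tray2 scene 0.76 [329.2 362.8] 7917.0 [264.9, 309.8, 128.4, 110.7]
1.15
```

Run:
```python
from h import *
import pickle
out,cal,ims=pickle.load(open("m.pkl","rb"))
for n in PROF:
    ms=[(maskstat(out[n,c,0][1])[0],cal[c]) for c in("top","scene")]
    p,r=fitpart(n,ms)
    s=[fitpart(n,[m])[0] for m in ms]
    print(n,p.round(4),"res",r.round(1),"top",s[0].round(4),"scene",s[1].round(4),"r",np.hypot(*p).round(3),"bearing",np.degrees(np.arctan2(p[1],p[0])).round(1))
def tray(p,L):
    c,s=np.cos(p[2]),np.sin(p[2]); P=[]
    for sx in(-1,1):
        for sy in(-1,1):
            for z in(0,.032):
                a,b=sx*.069,sy*L/2; P.append([p[0]+c*a-s*b,p[1]+s*a+c*b,z])
    return np.array(P)
def st(h):
    m=cv2.moments(h); return np.array([m['m10']/m['m00'],m['m01']/m['m00'],*(np.array([m['mu20'],m['mu02'],m['mu11']])/m['m00']/20)])
def mh(m):
    cs,_=cv2.findContours(m.astype(np.uint8),cv2.RETR_EXTERNAL,cv2.CHAIN_APPROX_NONE); return cv2.convexHull(max(cs,key=len))
for n,L,k in(("tray3",.262,0),("tray2",.176,1)):
    for cams in(("top","scene"),("top",),("scene",)):
        ts=[st(mh(out[n,c,k][1])) for c in cams]
        f=lambda p:np.concatenate([st(hullstat(tray(p,L),cal[c])[2])-t for c,t in zip(cams,ts)])
        b=min((least_squares(f,[*back(maskstat(out[n,"top",k][1])[0],cal["top"],.02),t0],diff_step=1e-4) for t0 in(-.3,0.01,.3)),key=lambda r:r.cost)
        print(n,cams,b.x.round(4),b.fun.round(1))
```

```text
large_bearing_mid [0.4445 0.0057] res [ 0.2 -0.1  0.2  0.1] top [0.4443 0.0063] scene [0.4445 0.0053] r 0.445 bearing 0.7
small_bearing_mid [ 0.4664 -0.1138] res [-0.1  0.3 -0.2  0.2] top [ 0.4671 -0.1141] scene [ 0.4658 -0.1139] r 0.48 bearing -13.7
grease_cap_mid [ 0.4512 -0.2288] res [-0.1  0.1 -0.1 -0.1] top [ 0.4514 -0.2292] scene [ 0.4512 -0.2284] r 0.506 bearing -26.9
short_filter_mid [0.447  0.2325] res [-0.5 -1.1  0.1 -1.1] top [0.4441 0.2309] scene [0.4498 0.2338] r 0.504 bearing 27.5
tall_filter_mid [ 0.4674 -0.4137] res [-0.3 -0.4  0.  -0.8] top [ 0.4664 -0.4144] scene [ 0.4699 -0.4107] r 0.624 bearing -41.5
drain_plug_mid [0.4619 0.1123] res [0.3 0.1 0.2 0.3] top [0.4621 0.1132] scene [0.4614 0.1115] r 0.475 bearing 13.7
grease_tub_mid [0.4421 0.3944] res [ 0.5  0.9 -0.1  0.8] top [0.4444 0.3958] scene [0.4402 0.3938] r 0.592 bearing 41.7
tray3 ('top', 'scene') [ 0.6423 -0.1725  0.0283] [0.2 0.1 1.1 0.1 0.4 0.  0.1 0.5 0.7 0.3]
tray3 ('top',) [ 0.6427 -0.1719  0.0438] [-0.  -0.   1.   0.1  0. ]
tray3 ('scene',) [ 0.6418 -0.1733  0.0256] [-0.  -0.2  0.3  0.7  0.3]
tray2 ('top', 'scene') [ 0.6452  0.1615 -0.1196] [0.3 0.3 0.7 0.4 0.1 0.  0.1 0.4 0.5 0.1]
tray2 ('top',) [ 0.6461  0.1623 -0.0969] [ 0.  -0.   0.7  0.4 -0. ]
tray2 ('scene',) [ 0.6448  0.1611 -0.1224] [-0.  -0.1  0.3  0.5  0.1]
```

Run:
```python
import pickle,cv2,numpy as np
out,cal,ims=pickle.load(open("m.pkl","rb"))
cv2.imwrite("pics/crop1.png",cv2.resize(ims["top"][140:320,150:510],None,fx=2.2,fy=2.2,interpolation=cv2.INTER_CUBIC)[:,:,::-1])
```

```text
(no output)
```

View pics/crop1.png

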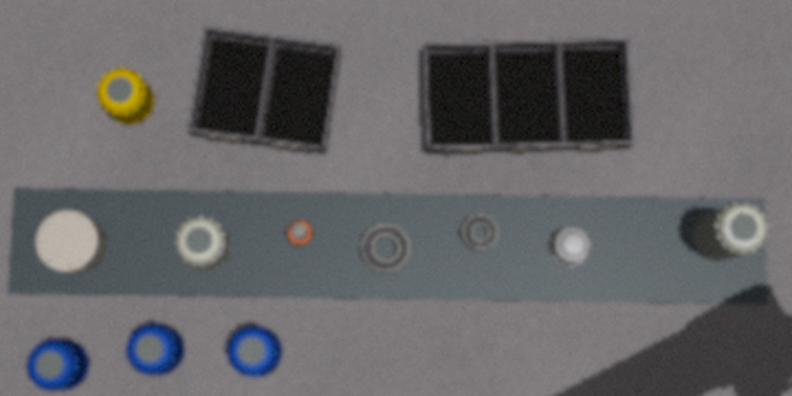

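Top and scene fits agree to within 2–5 mm. The crop confirms the white filter and the row as I read it. I'll grip with the jaws along world x, so tool x = world y and tool y = world x. The grease cap comes first.

```bash
cat > mv.py <<'E'
import sys
from bench import ctrl
from h import *
def go(x,y,z,yaw=0.0):
    s=ctrl.get_state(); R0=R.from_rotvec(s['tool_rot']).as_matrix()
    c,q=np.cos(yaw),np.sin(yaw)
    T=np.c_[[-q,c,0],[c,q,0],[0,0,-1]]
    print("t",s['time'],"turn",R.from_matrix(R0.T@T).as_rotvec().round(3),"shift",(R0.T@(np.array([x,y,z])-s['position'])).round(4))
if __name__=="__main__": go(*map(float,sys.argv[1:]))
E
python3 mv.py .451 -.229 .14
```

```text
t 1.15 turn [ 0.    0.   -1.11] shift [ 0.3022 -0.2444  0.0966]
```

>>> step_arm(
  plan=[
    [[0, 0, -0.16], [0.043, -0.035, 0.0], 0],
    [[0, 0, -0.32], [0.086, -0.07, 0.0], 0],
    [[0, 0, -0.48], [0.13, -0.105, 0.0], 0],
    [[0, 0, -0.64], [0.173, -0.14, 0.01], 0],
    [[0, 0, -0.8], [0.216, -0.175, 0.03], 0],
    [[0, 0, -0.96], [0.26, -0.21, 0.05], 0],
    [[0, 0, -1.11], [0.302, -0.244, 0.07], 0],
    [[0, 0, -1.11], [0.302, -0.244, 0.097], 0],
    [[0, 0, -1.11], [0.302, -0.244, 0.097], 0],
    [[0, 0, -1.11], [0.302, -0.244, 0.097], 0],
  ],
  squeeze=25,
)

```text
time: 2.4
position: [0.4512, -0.2305, 0.1405]
tool_rot: [2.222, 2.219, 0.0]
ft_force: [1.2, -0.0, 0.7]
grip_width: 0.998
```

```bash
cat > look.py <<'E'
import sys
from bench import ctrl
from h import *
name,pic=sys.argv[1],sys.argv[2]
s=ctrl.get_state(); c=ctrl.calibration("wrist"); im=ctrl.get_image("wrist")
print("tcp",s['position'].round(4),s['tool_rot'].round(3),"f",s['ft_force'].round(1),"w",s['grip_width'])
o=im.copy()
for d in ctrl.cut_out("wrist",name)[:2]:
    m,a=maskstat(d['pixels']); p,r=fitpart(name,[(m,c)]); A=hullstat(cyl(p,PROF[name]),c)[1]
    print(name,round(d['score'],2),m.round(0),"xy",p.round(4),"area",a,"expected",round(A))
    cv2.polylines(o,[hullstat(cyl(p,PROF[name]),c)[2].astype(np.int32)],True,(0,255,0),1)
u=proj([s['position']],c)[0]
cv2.circle(o,tuple(int(v) for v in u),4,(255,0,0),1)
cv2.imwrite(f"pics/{pic}.png",o[:,:,::-1])
E
python3 look.py grease_cap_mid w1; python3 mv.py .451 -.229 .021
```

```text
tcp [ 0.4512 -0.2305  0.1405] [2.222 2.219 0.   ] f [ 1.2 -0.   0.7] w 0.9984984840675262
grease_cap_mid 0.81 [329. 225.] xy [ 0.4496 -0.2302] area 3480.0 expected 3625
t 2.5 turn [ 0.002  0.001 -0.002] shift [ 0.0019 -0.0007  0.1198]
```

View pics/w1.png

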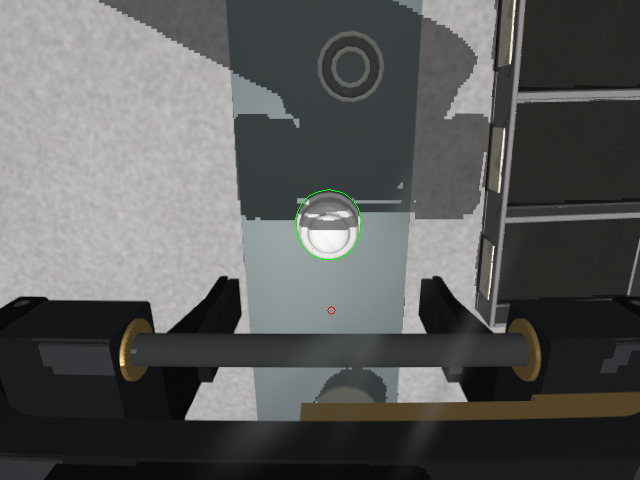

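The wrist picture shows the cap at (329,225), centred between the fingers. The small bearing is at (350,66), and the rear tall filter at (345,395) is clear. I'll descend and close.

>>> step_arm(
  plan=[
    [[0, 0, 0], [0, -0.001, 0.03], 0],
    [[0, 0, 0], [0, -0.001, 0.06], 0],
    [[0, 0, 0], [0, -0.001, 0.09], 0],
    [[0, 0, 0], [0, -0.001, 0.11], 0],
    [[0, 0, 0], [0, -0.001, 0.119], 0],
    [[0, 0, 0], [0, -0.001, 0.119], 60],
    [[0, 0, 0], [0, -0.001, 0.119], 200],
    [[0, 0, 0], [0, -0.001, 0.119], 255],
    [[0, 0, 0], [0, -0.001, 0.119], 255],
    [[0, 0, 0], [0, -0.001, 0.119], 255],
  ],
  squeeze=20,
)

```text
time: 3.75
position: [0.4501, -0.2295, 0.0208]
tool_rot: [2.221, 2.221, -0.0]
ft_force: [-1.3, 0.5, 0.8]
grip_width: 0.524
```

Width is 0.524 × 87 = 45.6 mm, which matches the cap's 46 mm wall. Next: lift and carry to tray3's −y compartment.

>>> step_arm(
  plan=[
    [[0, 0, 0], [0, 0, -0.02], 255],
    [[0, 0, 0], [0, 0, -0.05], 255],
    [[0, 0, 0], [0, 0, -0.08], 255],
    [[0, 0, 0], [-0.005, 0.035, -0.08], 255],
    [[0, 0, 0], [-0.012, 0.08, -0.08], 255],
    [[0, 0, 0], [-0.019, 0.125, -0.08], 255],
    [[0, 0, 0], [-0.025, 0.17, -0.08], 255],
    [[0, 0, 0], [-0.029, 0.195, -0.08], 255],
    [[0, 0, 0], [-0.029, 0.195, -0.06], 255],
    [[0, 0, 0], [-0.029, 0.195, -0.06], 255],
  ],
)

```text
time: 5.0
position: [0.6418, -0.2578, 0.077]
tool_rot: [-2.217, -2.217, 0.005]
ft_force: [-0.1, -0.4, -0.5]
grip_width: 0.52
```

```bash
python3 look.py grease_cap_mid w2; python3 mv.py .645 -.2585 .026
```

```text
tcp [ 0.6418 -0.2578  0.077 ] [-2.217 -2.217  0.005] f [-0.1 -0.4 -0.5] w 0.5203710423546418
grease_cap_mid 0.89 [330. 293.] xy [ 0.6404 -0.2828] area 8068.5 expected 5650
t 5.1 turn [-0.003 -0.    -0.   ] shift [-0.0001  0.0019  0.0536]
```

View pics/w2.png

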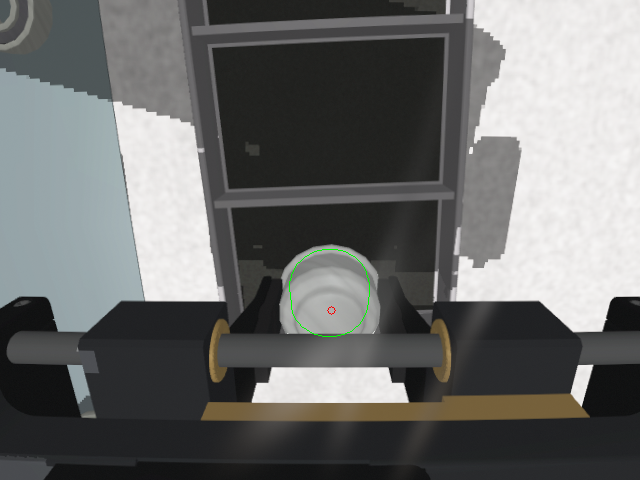

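The cap is held, and the divider shows at about row 195. I'll check the tray pose against known edges in this picture.

Run:
```python
from bench import ctrl
from h import *
c=ctrl.calibration("wrist")
t=np.array([.6423,-.1725]); th=.03
Rm=np.array([[np.cos(th),-np.sin(th)],[np.sin(th),np.cos(th)]])
for uv in [(217,204),(455,195),(204,31),(463,20)]:   # divider ends near middle of top
    p=back(np.array(uv),c,.028); print(uv,p.round(4),"tray",(Rm.T@(p-t)).round(4))
im=cv2.imread("pics/w2.png")
def L(a,b,z):
    P=[np.r_[t+Rm@np.array(q),z] for q in (a,b)]; u=proj(P,c).astype(int); cv2.line(im,tuple(map(int,u[0])),tuple(map(int,u[1])),(0,255,255),1)
for y in(-.045,-.041,.041): L([-.065,y],[.065,y],.028)
for x in(-.069,-.065,.065,.069): L([x,-.131],[x,.05],.032)
cv2.imwrite("pics/w2b.png",im)
```

```text
(217, 204) [ 0.5805 -0.222 ] tray [-0.0632 -0.0476]
(455, 195) [ 0.7103 -0.217 ] tray [ 0.0667 -0.0465]
(204, 31) [ 0.5816 -0.1362] tray [-0.0596  0.0381]
(463, 20) [ 0.7062 -0.1314] tray [0.0651 0.0391]
```

View pics/w2b.png

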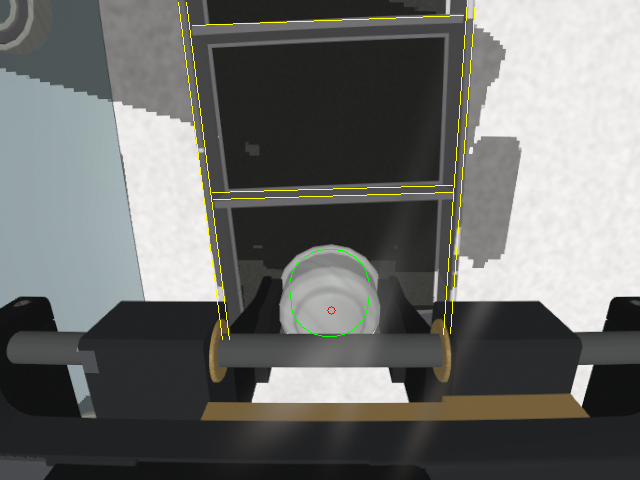

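The overlay agrees to about 2 mm. I'll lower, release and rise.

>>> step_arm(
  plan=[
    [[0, 0, 0], [0, 0, 0.015], 255],
    [[0, 0, 0], [0, 0, 0.03], 255],
    [[0, 0, 0], [0, 0, 0.042], 255],
    [[0, 0, 0], [0, 0, 0.048], 255],
    [[0, 0, 0], [0, 0, 0.052], 255],
    [[0, 0, 0], [0, 0, 0.053], 255],
    [[0, 0, 0], [0, 0, 0.053], 255],
    [[0, 0, 0], [0, 0, 0.053], 100],
    [[0, 0, 0], [0, 0, 0.053], 50],
    [[0, 0, 0], [0, 0, 0.053], 50],
  ],
)

```text
time: 6.35
position: [0.6452, -0.2585, 0.0279]
tool_rot: [2.221, 2.221, 0.0]
ft_force: [-0.0, 0.3, 1.0]
grip_width: 0.743
```

>>> step_arm(
  plan=[
    [[0, 0, 0], [0, 0, -0.015], 50],
    [[0, 0, 0], [0, 0, -0.045], 50],
    [[0, 0, 0], [0, 0, -0.09], 0],
    [[0, 0, 0], [0.025, -0.03, -0.11], 0],
    [[0, 0, 0], [0.058, -0.07, -0.11], 0],
    [[0, 0, 0], [0.09, -0.11, -0.11], 0],
    [[0, 0, 0], [0.12, -0.15, -0.11], 0],
    [[0, 0, 0], [0.145, -0.179, -0.11], 0],
    [[0, 0, 0], [0.145, -0.179, -0.11], 0],
    [[0, 0, 0], [0.145, -0.179, -0.11], 0],
  ],
)

```text
time: 7.6
position: [0.467, -0.114, 0.1388]
tool_rot: [2.22, 2.219, 0.001]
ft_force: [0.2, -0.3, -0.2]
grip_width: 0.997
```

```bash
python3 look.py small_bearing_mid w3; python3 mv.py .4664 -.1138 .017
python3 - <<'E'
from bench import ctrl
import cv2
cv2.imwrite("pics/s3.png",ctrl.get_image("scene")[:,:,::-1])
E
```

```text
tcp [ 0.467  -0.114   0.1388] [2.220e+00 2.219e+00 1.000e-03] f [ 0.2 -0.3 -0.2] w 0.9974697163956008
small_bearing_mid 0.77 [327. 228.] xy [ 0.4644 -0.1159] area 2756.0 expected 2951
t 7.7 turn [ 0.001  0.    -0.001] shift [ 0.0004 -0.0008  0.1211]
```

View pics/w3.png

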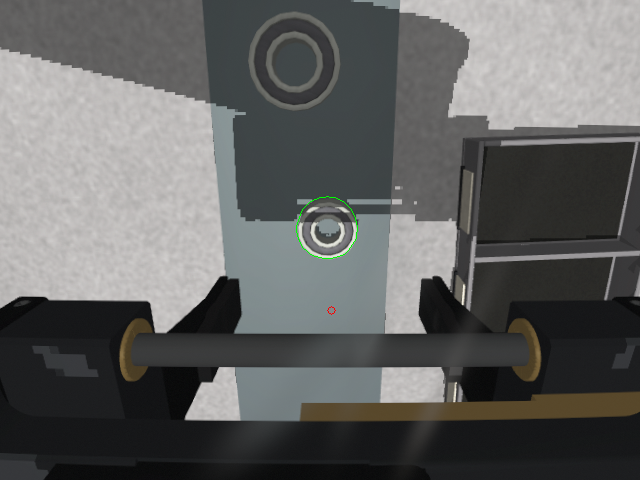

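View pics/s3.png

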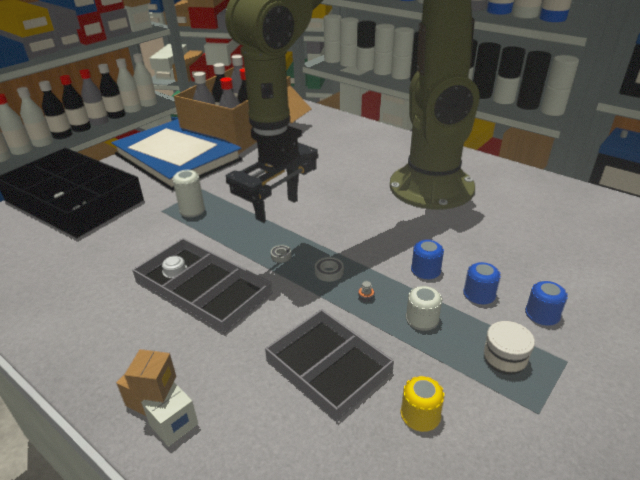

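The scene picture shows the cap standing in tray3 at (174,265). The small bearing sits at (327,228) between the fingers in the wrist picture. I'll descend on it.

>>> step_arm(
  plan=[
    [[0, 0, 0], [-0.001, -0.002, 0.035], 0],
    [[0, 0, 0], [-0.001, -0.002, 0.07], 0],
    [[0, 0, 0], [-0.001, -0.002, 0.1], 0],
    [[0, 0, 0], [-0.001, -0.002, 0.115], 0],
    [[0, 0, 0], [-0.001, -0.002, 0.122], 0],
    [[0, 0, 0], [-0.001, -0.002, 0.122], 20],
    [[0, 0, 0], [-0.001, -0.002, 0.122], 150],
    [[0, 0, 0], [-0.001, -0.002, 0.122], 255],
    [[0, 0, 0], [-0.001, -0.002, 0.122], 255],
    [[0, 0, 0], [-0.001, -0.002, 0.122], 255],
  ],
  squeeze=20,
)

```text
time: 9.0
position: [0.4641, -0.1145, 0.0157]
tool_rot: [2.221, 2.221, 0.0]
ft_force: [0.4, -0.5, -0.1]
grip_width: 0.554
```

>>> step_arm(
  plan=[
    [[0, 0, 0], [0, 0, 0], 255],
    [[0, 0, 0], [0, 0, 0], 255],
    [[0, 0, 0], [0, 0, -0.02], 255],
    [[0, 0, 0], [0, 0, -0.05], 255],
    [[0, 0, 0], [0, 0, -0.08], 255],
    [[0, 0, 0], [-0.015, 0.045, -0.08], 255],
    [[0, 0, 0], [-0.03, 0.09, -0.08], 255],
    [[0, 0, 0], [-0.045, 0.135, -0.08], 255],
    [[0, 0, 0], [-0.059, 0.178, -0.08], 255],
    [[0, 0, 0], [-0.059, 0.178, -0.08], 255],
  ],
)

```text
time: 10.25
position: [0.6436, -0.1742, 0.0938]
tool_rot: [-2.222, -2.219, -0.001]
ft_force: [0.4, 0.3, -1.6]
grip_width: 0.513
```

```bash
python3 look.py small_bearing_mid w4; python3 mv.py .642 -.1735 .021
```

```text
tcp [ 0.6436 -0.1742  0.0938] [-2.222e+00 -2.219e+00 -1.000e-03] f [ 0.4  0.3 -1.6] w 0.5129517584515485
small_bearing_mid 0.62 [329. 298.] xy [ 0.6425 -0.2126] area 6659.5 expected 3747
t 10.35 turn [-0.002 -0.001  0.   ] shift [-0.0007  0.001   0.0733]
```

View pics/w4.png

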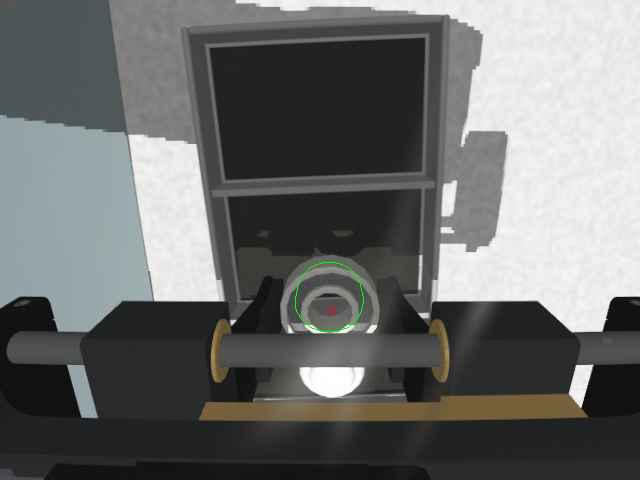

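The bearing is held level, and the cap behind it at (331,378) is in its own compartment. I'll lower and release.

>>> step_arm(
  plan=[
    [[0, 0, 0], [0, -0.001, 0.025], 255],
    [[0, 0, 0], [0, -0.001, 0.045], 255],
    [[0, 0, 0], [0, -0.001, 0.06], 255],
    [[0, 0, 0], [0, -0.001, 0.068], 255],
    [[0, 0, 0], [0, -0.001, 0.072], 255],
    [[0, 0, 0], [0, -0.001, 0.074], 255],
    [[0, 0, 0], [0, -0.001, 0.074], 255],
    [[0, 0, 0], [0, -0.001, 0.074], 255],
    [[0, 0, 0], [0, -0.001, 0.074], 100],
    [[0, 0, 0], [0, -0.001, 0.074], 50],
  ],
)

```text
time: 11.6
position: [0.6413, -0.1735, 0.0219]
tool_rot: [2.221, 2.221, 0.0]
ft_force: [-0.8, -0.4, -0.9]
grip_width: 0.647
```

>>> step_arm(
  plan=[
    [[0, 0, 0], [0, 0, 0], 50],
    [[0, 0, 0], [0, 0, -0.02], 50],
    [[0, 0, 0], [0, 0, -0.06], 40],
    [[0, 0, 0], [0.01, -0.01, -0.11], 0],
    [[0, 0, 0], [0.045, -0.05, -0.118], 0],
    [[0, 0, 0], [0.08, -0.09, -0.118], 0],
    [[0, 0, 0], [0.115, -0.13, -0.118], 0],
    [[0, 0, 0], [0.15, -0.17, -0.118], 0],
    [[0, 0, 0], [0.179, -0.197, -0.118], 0],
    [[0, 0, 0], [0.179, -0.197, -0.118], 0],
  ],
)

```text
time: 12.85
position: [0.443, 0.0077, 0.1409]
tool_rot: [2.214, 2.224, -0.001]
ft_force: [0.2, -1.5, 0.1]
grip_width: 1.002
```

```bash
python3 look.py large_bearing_mid w5; python3 mv.py .4445 .005 .017
```

```text
tcp [0.443  0.0077 0.1409] [ 2.214e+00  2.224e+00 -1.000e-03] f [ 0.2 -1.5  0.1] w 1.0018573805287578
large_bearing_mid 0.74 [330. 231.] xy [0.4424 0.0031] area 4948.0 expected 5254
t 12.95 turn [0.003 0.002 0.001] shift [-1.000e-04 -7.000e-04  1.239e-01]
```

View pics/w5.png

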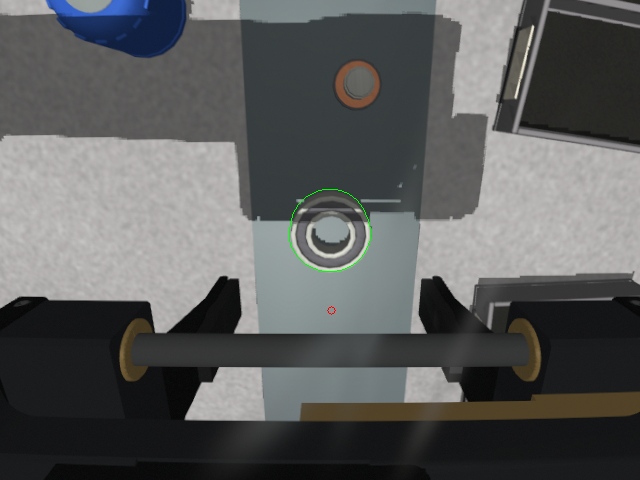

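The large bearing is at (330,231), centred, with the drain plug ahead at (357,83). I'll descend.

>>> step_arm(
  plan=[
    [[0, 0, 0], [-0.001, -0.001, 0.035], 0],
    [[0, 0, 0], [-0.001, -0.001, 0.07], 0],
    [[0, 0, 0], [-0.001, -0.001, 0.1], 0],
    [[0, 0, 0], [-0.001, -0.001, 0.116], 0],
    [[0, 0, 0], [-0.001, -0.001, 0.124], 0],
    [[0, 0, 0], [-0.001, -0.001, 0.124], 20],
    [[0, 0, 0], [-0.001, -0.001, 0.124], 150],
    [[0, 0, 0], [-0.001, -0.001, 0.124], 255],
    [[0, 0, 0], [-0.001, -0.001, 0.124], 255],
    [[0, 0, 0], [-0.001, -0.001, 0.124], 255],
  ],
  squeeze=25,
)

```text
time: 14.2
position: [0.4436, 0.0045, 0.0161]
tool_rot: [2.221, 2.221, 0.001]
ft_force: [-0.3, -0.7, 4.8]
grip_width: 0.711
```

>>> step_arm(
  plan=[
    [[0, 0, 0], [0, 0, 0], 255],
    [[0, 0, 0], [0, 0, -0.02], 255],
    [[0, 0, 0], [0, 0, -0.05], 255],
    [[0, 0, 0], [0, 0, -0.08], 255],
    [[0, 0, 0], [-0.018, 0.04, -0.08], 255],
    [[0, 0, 0], [-0.038, 0.08, -0.08], 255],
    [[0, 0, 0], [-0.057, 0.12, -0.08], 255],
    [[0, 0, 0], [-0.076, 0.16, -0.08], 255],
    [[0, 0, 0], [-0.092, 0.196, -0.08], 255],
    [[0, 0, 0], [-0.092, 0.196, -0.08], 255],
  ],
)

```text
time: 15.45
position: [0.6401, -0.0893, 0.0937]
tool_rot: [-2.224, -2.217, 0.0]
ft_force: [-0.9, -1.0, -2.4]
grip_width: 0.711
```

```bash
python3 look.py large_bearing_mid w6; python3 mv.py .640 -.0875 .021
```

```text
tcp [ 0.6401 -0.0893  0.0937] [-2.224 -2.217  0.   ] f [-0.9 -1.  -2.4] w 0.7106917750945926
large_bearing_mid 0.98 [329. 291.] xy [ 0.6388 -0.1223] area 10904.0 expected 6860
t 15.55 turn [-0.003 -0.001 -0.   ] shift [-0.0007  0.0024  0.073 ]
```

View pics/w6.png

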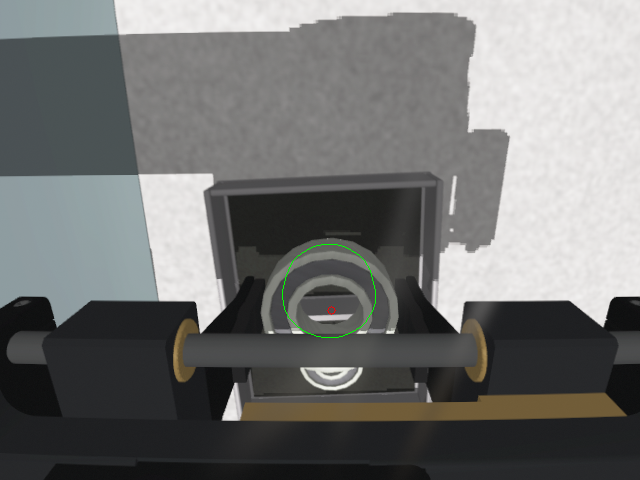

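The bearing is held over the +y compartment (centre about (325,310)). I'll lower and release to about 74 mm.

>>> step_arm(
  plan=[
    [[0, 0, 0], [0, 0.002, 0.025], 255],
    [[0, 0, 0], [0, 0.002, 0.045], 255],
    [[0, 0, 0], [0, 0.002, 0.06], 255],
    [[0, 0, 0], [0, 0.002, 0.068], 255],
    [[0, 0, 0], [0, 0.002, 0.072], 255],
    [[0, 0, 0], [0, 0.002, 0.074], 255],
    [[0, 0, 0], [0, 0.002, 0.074], 255],
    [[0, 0, 0], [0, 0.002, 0.074], 255],
    [[0, 0, 0], [0, 0.002, 0.074], 60],
    [[0, 0, 0], [0, 0.002, 0.074], 36],
  ],
)

```text
time: 16.8
position: [0.6416, -0.0874, 0.0223]
tool_rot: [2.221, 2.221, 0.001]
ft_force: [0.3, 0.3, -0.9]
grip_width: 0.808
```

>>> step_arm(
  plan=[
    [[0, 0, 0], [0, 0, 0], 36],
    [[0, 0, 0], [0, 0, -0.02], 36],
    [[0, 0, 0], [0, 0, -0.06], 36],
    [[0, 0, 0], [0.01, -0.01, -0.11], 36],
    [[0, 0, 0], [0.05, -0.045, -0.118], 60],
    [[0, 0, 0], [0.09, -0.08, -0.118], 60],
    [[0, 0, 0], [0.13, -0.115, -0.118], 60],
    [[0, 0, 0], [0.17, -0.15, -0.118], 60],
    [[0, 0, 0], [0.2, -0.18, -0.118], 60],
    [[0, 0, 0], [0.2, -0.18, -0.118], 60],
  ],
)

```text
time: 18.05
position: [0.4595, 0.1155, 0.141]
tool_rot: [2.213, 2.226, 0.001]
ft_force: [-0.3, -0.5, 0.3]
grip_width: 0.765
```

```bash
python3 look.py drain_plug_mid w7; python3 mv.py .4615 .1115 .034;python3 - <<'E'
from bench import ctrl
import cv2
cv2.imwrite("pics/s7.png",ctrl.get_image("scene")[:,:,::-1])
E
```

```text
tcp [0.4595 0.1155 0.141 ] [2.213e+00 2.226e+00 1.000e-03] f [-0.3 -0.5  0.3] w 0.764530599001754
drain_plug_mid 0.76 [331. 232.] xy [0.46   0.1114] area 1435.5 expected 1553
t 18.15 turn [0.003 0.001 0.001] shift [-0.0009 -0.0005  0.1068]
```

View pics/w7.png

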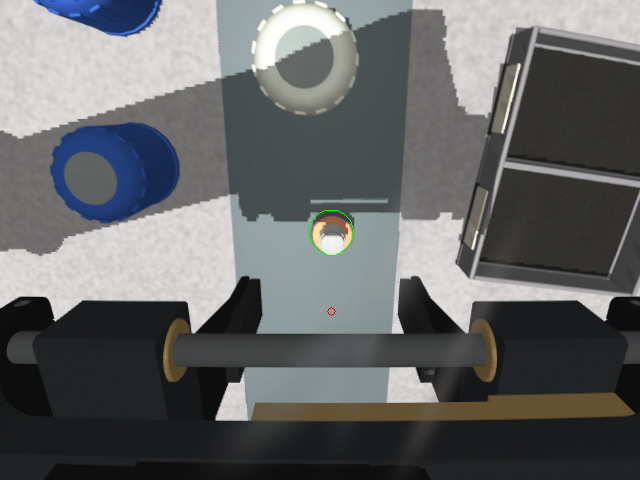

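View pics/s7.png

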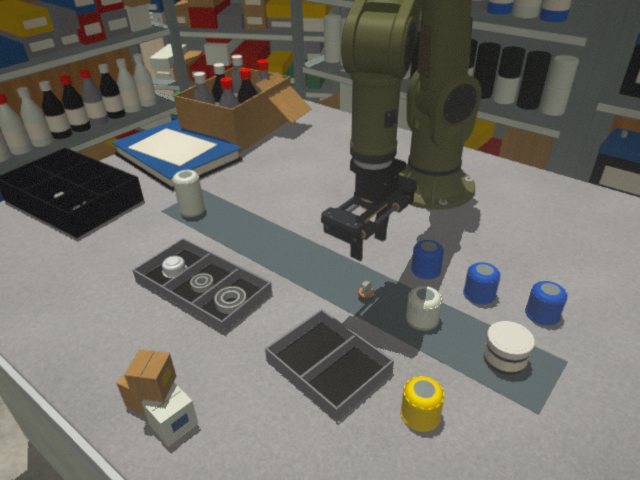

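All three hub parts sit flat in tray3, at (174,266), (202,282) and (230,299). The drain plug is at (331,232) in the wrist picture, centred. I'll descend to grip the shank above the washer.

>>> step_arm(
  plan=[
    [[0, 0, 0], [-0.001, -0.001, 0.03], 60],
    [[0, 0, 0], [-0.001, -0.001, 0.06], 60],
    [[0, 0, 0], [-0.001, -0.001, 0.09], 80],
    [[0, 0, 0], [-0.001, -0.001, 0.101], 100],
    [[0, 0, 0], [-0.001, -0.001, 0.106], 120],
    [[0, 0, 0], [-0.001, -0.001, 0.106], 140],
    [[0, 0, 0], [-0.001, -0.001, 0.106], 170],
    [[0, 0, 0], [-0.001, -0.001, 0.106], 190],
    [[0, 0, 0], [-0.001, -0.001, 0.106], 230],
    [[0, 0, 0], [-0.001, -0.001, 0.106], 255],
  ],
  squeeze=15,
)

```text
time: 19.45
position: [0.4604, 0.1116, 0.0339]
tool_rot: [2.221, 2.221, 0.001]
ft_force: [0.5, -0.1, 2.1]
grip_width: 0.221
```

>>> step_arm(
  plan=[
    [[0, 0, 0], [0, 0, 0], 255],
    [[0, 0, 0], [0, 0, -0.02], 255],
    [[0, 0, 0], [0, 0, -0.05], 255],
    [[0, 0, 0], [0, 0, -0.075], 255],
    [[0, 0, 0], [0.002, 0.04, -0.075], 255],
    [[0, 0, 0], [0.004, 0.085, -0.075], 255],
    [[0, 0, 0], [0.006, 0.13, -0.075], 255],
    [[0, 0, 0], [0.007, 0.17, -0.075], 255],
    [[0, 0, 0], [0.007, 0.18, -0.075], 255],
    [[0, 0, 0], [0.007, 0.18, -0.075], 255],
  ],
)

```text
time: 20.7
position: [0.6393, 0.1188, 0.1075]
tool_rot: [-2.22, -2.22, 0.002]
ft_force: [-0.2, -0.1, -0.7]
grip_width: 0.227
```

```bash
python3 look.py drain_plug_mid w8; python3 mv.py .640 .119 .039
python3 - <<'E'
from bench import ctrl
from h import *
c=ctrl.calibration("wrist")
t=np.array([.6452,.1615]); th=-.12
Rm=np.array([[np.cos(th),-np.sin(th)],[np.sin(th),np.cos(th)]])
im=cv2.imread("pics/w8.png")
def L(a,b,z):
    P=[np.r_[t+Rm@np.array(q),z] for q in (a,b)]; u=proj(P,c).astype(int); cv2.line(im,tuple(map(int,u[0])),tuple(map(int,u[1])),(0,255,255),1)
for y in(-.002,.002): L([-.065,y],[.065,y],.028)
for y in(.084,.088): L([-.065,y],[.065,y],.032)
for x in(-.069,-.065,.065,.069): L([x,-.06],[x,.088],.032)
cv2.imwrite("pics/w8b.png",im)
E
```

```text
tcp [0.6393 0.1188 0.1075] [-2.22e+00 -2.22e+00  2.00e-03] f [-0.2 -0.1 -0.7] w 0.22668560405760674
drain_plug_mid 0.96 [329. 293.] xy [0.638  0.0814] area 3401.0 expected 2000
t 20.8 turn [-0.002  0.     0.001] shift [0.0001 0.0015 0.0692]
```

View pics/w8b.png

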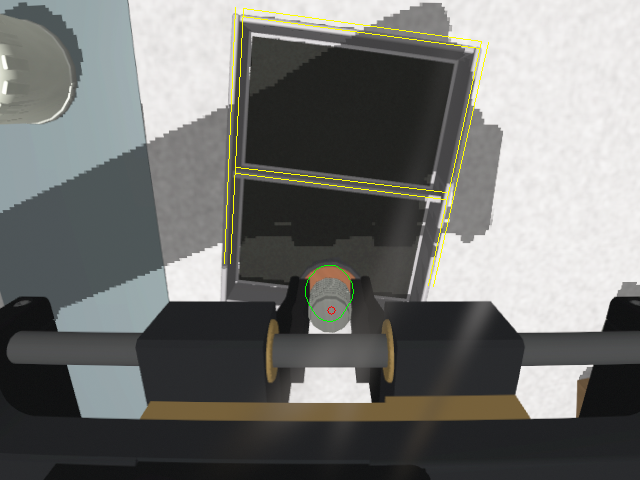

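The overlay matches the tray to about 2 mm, with the real tray slightly lower in x and y. The plug hangs over its compartment, so I'll lower and release.

>>> step_arm(
  plan=[
    [[0, 0, 0], [-0.002, 0, 0.025], 255],
    [[0, 0, 0], [-0.002, 0, 0.045], 255],
    [[0, 0, 0], [-0.002, 0, 0.057], 255],
    [[0, 0, 0], [-0.002, 0, 0.064], 255],
    [[0, 0, 0], [-0.002, 0, 0.068], 255],
    [[0, 0, 0], [-0.002, 0, 0.0695], 255],
    [[0, 0, 0], [-0.002, 0, 0.0695], 255],
    [[0, 0, 0], [-0.002, 0, 0.0695], 255],
    [[0, 0, 0], [-0.002, 0, 0.0695], 180],
    [[0, 0, 0], [-0.002, 0, 0.0695], 120],
  ],
)

```text
time: 22.05
position: [0.6403, 0.1167, 0.0394]
tool_rot: [2.221, 2.221, 0.001]
ft_force: [-0.2, -0.2, 0.4]
grip_width: 0.338
```

>>> step_arm(
  plan=[
    [[0, 0, 0], [0, 0, 0], 120],
    [[0, 0, 0], [0, 0, -0.02], 120],
    [[0, 0, 0], [0, 0, -0.06], 60],
    [[0, 0, 0], [0.0, 0.0, -0.115], 0],
    [[0, 0, 0], [0.025, -0.04, -0.13], 0],
    [[0, 0, 0], [0.05, -0.08, -0.13], 0],
    [[0, 0, 0], [0.075, -0.12, -0.13], 0],
    [[0, 0, 0], [0.1, -0.16, -0.13], 0],
    [[0, 0, 0], [0.116, -0.193, -0.13], 0],
    [[0, 0, 0], [0.116, -0.193, -0.13], 0],
  ],
)

```text
time: 23.3
position: [0.4449, 0.2349, 0.1706]
tool_rot: [2.214, 2.226, 0.001]
ft_force: [0.4, -1.0, 0.0]
grip_width: 1.002
```

```bash
python3 look.py short_filter_mid w9; python3 mv.py .447 .2325 .040
```

```text
tcp [0.4449 0.2349 0.1706] [2.214e+00 2.226e+00 1.000e-03] f [ 0.4 -1.   0. ] w 1.0021213932042317
short_filter_mid 0.97 [116.  17.] xy [0.3018 0.379 ] area 3723.0 expected 12527
short_filter_mid 0.94 [328. 231.] xy [0.4432 0.2326] area 6184.0 expected 6917
t 23.4 turn [0.003 0.001 0.   ] shift [ 0.     -0.0011  0.1302]
```

View pics/w9.png

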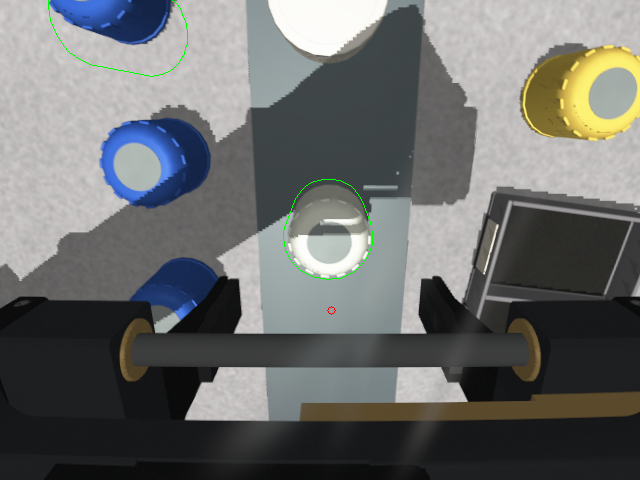

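This is the white filter, at (328,231). The blue ones at (155,160) and (180,300) are well left of the finger path, and the yellow one is at (590,90). I'll descend and grip.

>>> step_arm(
  plan=[
    [[0, 0, 0], [0, -0.0025, 0.03], 0],
    [[0, 0, 0], [0, -0.0025, 0.06], 0],
    [[0, 0, 0], [0, -0.0025, 0.09], 0],
    [[0, 0, 0], [0, -0.0025, 0.115], 0],
    [[0, 0, 0], [0, -0.0025, 0.13], 0],
    [[0, 0, 0], [0, -0.0025, 0.13], 20],
    [[0, 0, 0], [0, -0.0025, 0.13], 60],
    [[0, 0, 0], [0, -0.0025, 0.13], 120],
    [[0, 0, 0], [0, -0.0025, 0.13], 255],
    [[0, 0, 0], [0, -0.0025, 0.13], 255],
  ],
  squeeze=30,
)

```text
time: 24.65
position: [0.4448, 0.2328, 0.0399]
tool_rot: [2.221, 2.221, 0.001]
ft_force: [-2.8, -0.2, 7.4]
grip_width: 0.73
```

>>> step_arm(
  plan=[
    [[0, 0, 0], [0, 0, 0], 255],
    [[0, 0, 0], [0, 0, -0.02], 255],
    [[0, 0, 0], [0, 0, -0.05], 255],
    [[0, 0, 0], [0, 0, -0.075], 255],
    [[0, 0, 0], [-0.006, 0.04, -0.075], 255],
    [[0, 0, 0], [-0.013, 0.085, -0.075], 255],
    [[0, 0, 0], [-0.02, 0.13, -0.075], 255],
    [[0, 0, 0], [-0.026, 0.175, -0.075], 255],
    [[0, 0, 0], [-0.03, 0.203, -0.075], 255],
    [[0, 0, 0], [-0.03, 0.203, -0.075], 255],
  ],
)

```text
time: 25.9
position: [0.6495, 0.2008, 0.1139]
tool_rot: [-2.225, -2.218, -0.0]
ft_force: [-0.0, -0.1, -3.1]
grip_width: 0.726
```

```bash
python3 look.py short_filter_mid w10; python3 mv.py .648 .2025 .045;python3 - <<'E'
from bench import ctrl
import cv2
cv2.imwrite("pics/s10.png",ctrl.get_image("scene")[:,:,::-1])
E
```

```text
tcp [0.6495 0.2008 0.1139] [-2.225 -2.218 -0.   ] f [-0.  -0.1 -3.1] w 0.7263766930040293
short_filter_mid 0.94 [329. 287.] xy [0.6483 0.1781] area 12514.5 expected 10756
short_filter_mid 0.73 [293.  36.] xy [0.6311 0.3193] area 8260.0 expected 15362
t 26.0 turn [-0.001 -0.     0.   ] shift [-0.0003  0.0014  0.0691]
```

View pics/w10.png

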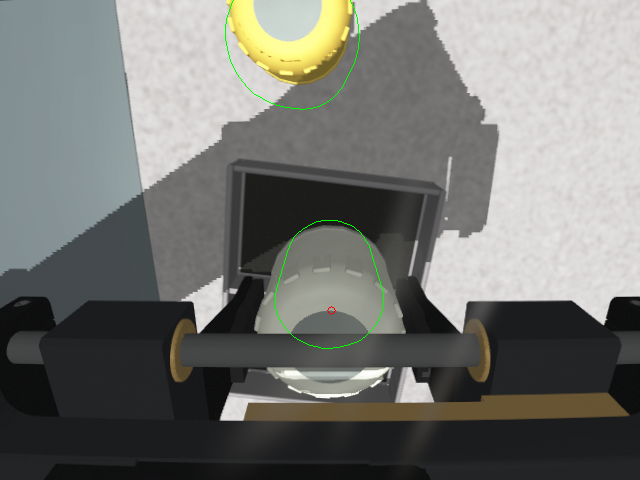

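View pics/s10.png

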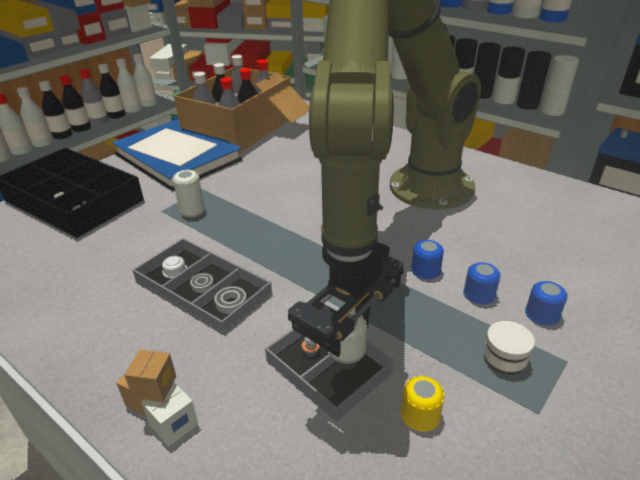

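The plug stands at (310,346), and the filter hangs centred over the other compartment. I'll lower and release.

>>> step_arm(
  plan=[
    [[0, 0, 0], [0, 0, 0.025], 255],
    [[0, 0, 0], [0, 0, 0.042], 255],
    [[0, 0, 0], [0, 0, 0.055], 255],
    [[0, 0, 0], [0, 0, 0.063], 255],
    [[0, 0, 0], [0, 0, 0.067], 255],
    [[0, 0, 0], [0, 0, 0.0695], 255],
    [[0, 0, 0], [0, 0, 0.0695], 255],
    [[0, 0, 0], [0, 0, 0.0695], 255],
    [[0, 0, 0], [0, 0, 0.0695], 70],
    [[0, 0, 0], [0, 0, 0.0695], 30],
  ],
)

```text
time: 27.3
position: [0.648, 0.2028, 0.0452]
tool_rot: [2.221, 2.221, 0.002]
ft_force: [0.6, 0.2, -1.1]
grip_width: 0.779
```

Next: rise and retreat along x, clear of everything, then look.

>>> step_arm(
  plan=[
    [[0, 0, 0], [0, 0, 0], 20],
    [[0, 0, 0], [0, 0, 0], 20],
    [[0, 0, 0], [0, 0, -0.02], 20],
    [[0, 0, 0], [0, 0, -0.05], 20],
    [[0, 0, 0], [0, 0, -0.1], 0],
    [[0, 0, 0], [0, 0, -0.15], 0],
    [[0, 0, 0], [-0.03, -0.05, -0.19], 0],
    [[0, 0, 0], [-0.08, -0.1, -0.2], 0],
    [[0, 0, 0], [-0.13, -0.14, -0.2], 0],
    [[0, 0, 0], [-0.13, -0.14, -0.2], 0],
  ],
)

```text
time: 28.55
position: [0.5059, 0.0694, 0.2462]
tool_rot: [2.223, 2.214, -0.002]
ft_force: [-0.5, -0.1, 0.5]
grip_width: 1.0
```

Run:
```python
from bench import ctrl
from h import *
T={'tray3':(np.array([.6423,-.1725]),.03),'tray2':(np.array([.644,.1605]),-.12)}
PL={'large_bearing_mid':'tray3','small_bearing_mid':'tray3','grease_cap_mid':'tray3','short_filter_mid':'tray2','drain_plug_mid':'tray2','tall_filter_mid':None,'grease_tub_mid':None}
ims={c:ctrl.get_image(c) for c in("scene","top")}
for c in ims: cv2.imwrite(f"pics/{c}_end.png",ims[c][:,:,::-1])
for n,t in PL.items():
    pr=PROF[n]
    if t: pr=[(d,z+.004) for d,z in pr]
    for cam in ims:
        c=ctrl.calibration(cam)
        for d in ctrl.cut_out(cam,n)[:5]:
            if d['score']<.4: continue
            m,a=maskstat(d['pixels'])
            r=least_squares(lambda p:hullstat(cyl(p,pr),c)[0]-m,back(m,c,.02),diff_step=1e-4).x
            o=''
            if t:
                th=T[t][1]; Rm=np.array([[np.cos(th),-np.sin(th)],[np.sin(th),np.cos(th)]]); o=(Rm.T@(r-T[t][0])).round(4)
            print(n,cam,round(d['score'],2),m.round(0),r.round(4),o)
```

```text
large_bearing_mid scene 0.76 [230. 299.] [ 0.6412 -0.0899] [0.0014 0.0826]
large_bearing_mid top 0.68 [358. 183.] [ 0.6421 -0.0871] [0.0024 0.0854]
small_bearing_mid scene 0.93 [201. 283.] [ 0.642  -0.1738] [-0.0003 -0.0013]
small_bearing_mid top 0.45 [389. 183.] [ 0.6424 -0.173 ] [ 0.0001 -0.0005]
grease_cap_mid top 0.52 [418. 182.] [ 0.6473 -0.257 ] [ 0.0024 -0.0846]
short_filter_mid scene 0.95 [427. 259.] [0.3216 0.1685] [-0.321  -0.0307]
short_filter_mid scene 0.7 [546. 303.] [0.3018 0.406 ] [-0.3692  0.2028]
short_filter_mid scene 0.65 [345. 366.] [0.6513 0.203 ] [0.0022 0.0431]
short_filter_mid scene 0.63 [482. 283.] [0.3219 0.2894] [-0.3352  0.0894]
short_filter_mid scene 0.62 [422. 403.] [0.6369 0.3381] [-0.0284  0.1755]
short_filter_mid top 0.91 [176. 305.] [0.2933 0.4018] [-0.377   0.1976]
short_filter_mid top 0.9 [207. 183.] [0.6289 0.3348] [-0.0358  0.1712]
short_filter_mid top 0.79 [265. 299.] [0.3141 0.1621] [-0.3278 -0.0379]
short_filter_mid top 0.65 [220. 298.] [0.3127 0.2834] [-0.3436  0.0824]
short_filter_mid top 0.57 [250. 178.] [0.6447 0.2149] [-0.0058  0.0541]
drain_plug_mid scene 0.76 [310. 345.] [0.641  0.1176] [ 0.0022 -0.0429]
tall_filter_mid scene 0.93 [188. 194.] [ 0.4697 -0.4106] 
tall_filter_mid top 0.81 [481. 245.] [ 0.4658 -0.4149] 
grease_tub_mid scene 0.69 [508. 347.] [0.4401 0.3938] 
grease_tub_mid top 0.76 [181. 249.] [0.4441 0.3966]
```

View pics/scene_end.png

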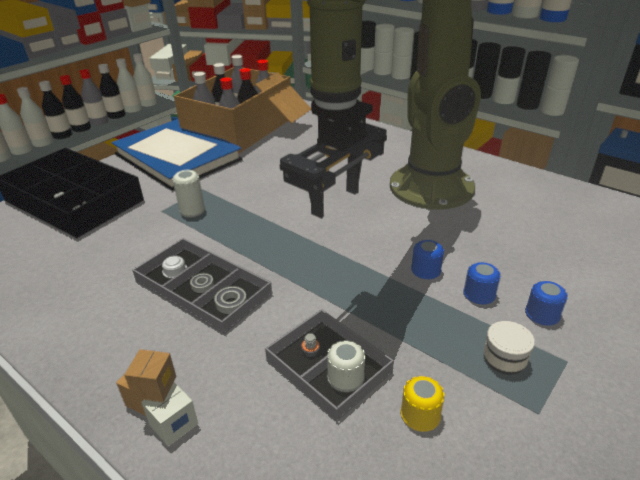

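View pics/top_end.png

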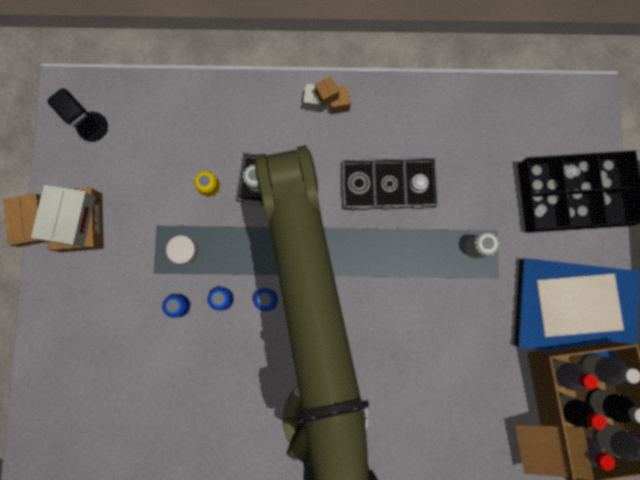

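Both pictures show all five parts standing flat and alone in their compartments, near the centres. The tall filter and tub are where they were, within measuring error. The top view's 11 mm offset for the short filter comes from the arm partly covering it. The arm is clear, so I'm handing in.

```bash
python3 -c "
from bench import ctrl
print(ctrl.close_job()); s=ctrl.get_state(); print(s['time'],s['ft_force'])"
```

```text
the job is handed in; nothing more can be done
None
the job is handed in; nothing more can be done
```

Both kits are made up and the job is handed in, at about 30 s of the 128 s allowed; no verdict was reported. The grease cap, small bearing and large bearing went into tray3's −y, middle and +y compartments. The drain plug and the white short filter went into tray2's −y and +y compartments.

**Placement:** In the last pictures each part stands upright and alone. The fits put each one within about 4 mm of its compartment centre.

**Parts left alone:** The tall filter and the grease tub measured within about 1 mm of their starting positions.

**Checks that disagreed or were missing:**
- The top camera put the short filter about 11 mm further along y, because the arm partly covered it there. The scene camera put it at the centre.
- The final check found the grease cap only in the top view and the drain plug only in the scene view. Both are plainly upright in the scene picture.
- I did not measure heights or tilts directly. I judged those from the pictures and from the gripper height at release.

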